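# Shut and latch the spare-bulb hatch of a microscope lamp box

## Task

One of the two lamp-supply boxes on the microscopy bench has been left with its spare-bulb hatch standing ajar. Press that hatch fully shut, then turn its wing knob clockwise (seen from above) until it stops, after a bit less than a quarter turn, so that the cam tongue beneath swings behind the frame edge and the hatch is latched; let go of it. The other box is already latched: leave its wing knob as it is.

Things in the scene. Friction and masses are not known exactly. Their poses are not given: they have to be found in the camera images.
- lamp_box: The box to latch: fixed, cream sheet metal, 220 x 220 x 85 mm high; origin at the centre of its underside, x from its front (towards the robot) to its back, z up. Its top is a frame round an aluminium hatch that lies flush when shut: x -65 to 85, y -80 to 80, z 85 mm. Bare panel at y = 55 or -55 mm beside the knob is good to press. A like box stands beside it, left or right.
- hatch (a joint): Opening angle of that box's hatch, rad: 0 = shut and flush; grows as its free front edge rises. Starts at 0.3 to 0.6. The hinge line runs along the box's y at its back, x = 85, z = 85 mm. Panel 150 mm from hinge to free edge, 4 mm thick. Stiff hinge: stays where left; a few newtons downward near the free edge close it.
- wing (a joint): Turn of that hatch's wing knob, rad, growing clockwise from above. 0: bar along the box's y (tongue free); stop at 1.57: bar along the box's x (tongue 15 mm behind frame). Starts at 0.2 to 0.45; light friction 0.06 N m. Black bar 54 long, 10 thick, 10 to 36 mm above the panel, on a 32 mm round boss; axis at box x = -30, y = 0 with the hatch shut. Grip across the 10 mm, 24 mm above panel.
- spare_wing (a joint): The same angle of the wing knob on the other, identical box, whose hatch is shut: already latched, about 1.5 rad. Not to be turned. Further out stand a blue slide case, an amber bottle and a microscope.

How it is judged:
By the outcome, as a careful person would: the job done as asked, in the order asked, and still so for the second after the job is handed in, with the robot touching nothing.
It also fails if it takes over 42 s, if anything falls off the work surface, if the arm or the gripper's body presses on something with over 40 N, if the wrist force passes 120 N, or if a joint passes its speed limit or range.

## Robot

A 6-joint arm with a two-finger parallel gripper is mounted at the origin on the work surface. World frame = base frame: x ahead of the robot, y to its left, z up, the work surface at z = 0. Lengths are in m, angles in rad, forces in N, time in s.
With the tool pointing down it reaches from about 0.375 to 0.925 m from the base axis. Payload 5.7 kg.
Tool frame: the origin (TCP) lies on the mounting face of the last link; the fingertips stand 173 mm ahead of it and the grasp point (between the pads) lies 155 mm ahead of it; z points along the fingers, y is the direction in which the jaws open and shut (so a half turn about z gives the same grasp; the last joint's range is limited). The gripper opens to 85 mm and grips with 20 to 120 N. Pads are 22 mm wide; open, the fingers measure 114 mm over their backs; the gripper's body (76 mm by 85 mm) begins 54 mm behind the grasp point. The pads swing forward as they close: fully open they stand 13 mm farther back than shut.
Start: joints at [-1.356, 0.359, 1.51, -0, 1.272, -0.115], TCP at [0.194, -0.568, 0.405] pointing down, gripper open.
Joint ranges: [-2.97, 2.97], [-1.01, 2.36], [0.21, 2.38], [-0.96, 4.11], [0.2, 2.71], [-2.98, 2.98]. Speed limits (rad/s): [2.39, 2.39, 3.14, 3.14, 3.14, 3.14].

## Interface

Orientations are given as a unit quaternion [x, y, z, w].
In Python, from bench import move_to, move_linear, move_joints, move_gripper, pause, ik, state, get_image, camera_info, Unreachable, close_job gives the robot as it stands. Calls block until the motion is done:
- move_to(position, orientation): joint-space move of the TCP to a pose.
- move_linear(position, speed=0.15, orientation=None, contact_N=None): straight line of the TCP; orientation=None keeps the orientation; speed is the mean speed in m/s. With contact_N (N) it stops when the force on the tool has changed by that much, and returns True; else False.
- move_joints(angles): joint-space move.
- move_gripper(opening, grip_force=None): opening from 0.0 (shut) to 1.0 (fully open); grip_force is the grip in N (None keeps the last); returns when the fingers have stopped.
- pause(seconds).
- ik(position, orientation): joint angles nearest the present ones, or None.
- state(): the state.
- get_image(name): name is "scene" or "top" or "wrist"; returns the picture (400x640x3 uint8, red, green, blue); there is no depth.
- camera_info(name): a dict with "vertical_fov" (degrees; the focal length in pixels is half the picture's height over the tangent of half this angle, whatever the lens; pixels are square), "cx", "cy" (the principal point, pixels), "extrinsics" (4x4, takes a point from world to camera coordinates). Camera axes: x right, y up, looking along -z (the intrinsics and any distortion apply to the point x, -y, -z); pixel columns grow to the right and rows downward; lengths in m; the calibration is good to about 2 mm. A picture is of the moment at which its call begins: read the wrist's pose just before it. camera_info takes no time and is no camera call; for the wrist camera it gives the pose at the moment of the call.
A pose or a line that the arm cannot do raises Unreachable and nothing moves.
- close_job(): hands the job in, once; it reports no verdict.
The state is a dict: "t": time; "q": joint angles; "qd": joint speeds; "joint_torque": joint torques, N m; "position": TCP position; "tool_rot": TCP orientation; "wrist_force": force on the tool from outside, world axes, zero at the start; "moment": the same for the moment, N m; "finger_gap": opening from 0.0 (shut) to 1.0 (fully open).
Only numpy, scipy, OpenCV 4.12 (cv2) and the standard library are available. Lean on these libraries where they do the work, as an engineer would, in place of code of your own. Each camera call takes 0.05 s, during which the arm holds its last target. There are 200 camera calls.

## Working session

There is one attempt and no reset: what is moved stays moved. The work goes in short steps, each a Python script; the robot and the scene stay as the last script left them, time stands still between calls to the robot, and variables do not carry over. Pictures are saved under pics/ and viewed, about 8 in all and at most 12, crops included, and the job is handed in when it is done.

```bash
mkdir -p pics; ls
python3 - <<'E'
from bench import *
import cv2
for n in("scene","top"):
    cv2.imwrite(f"pics/{n}0.png",get_image(n)[:,:,::-1]); print(n,camera_info(n))
print(state())
E
```

```text
pics
scene {'vertical_fov': 47.93949575760076, 'cx': 321.22969447879984, 'cy': 201.92515648621094, 'extrinsics': array([[-0.14907461,  0.98882284,  0.00247874,  0.08002778],
       [-0.73692035, -0.11276865,  0.66650704,  0.4223987 ],
       [ 0.65933691,  0.09753264,  0.74549462, -1.21859114],
       [ 0.        ,  0.        ,  0.        ,  1.        ]])}
top {'vertical_fov': 55.56302269203741, 'cx': 320.41172617590337, 'cy': 199.99259132951562, 'extrinsics': array([[ 0.01036502, -0.99979899,  0.01716262, -0.00551684],
       [ 0.98914103,  0.01276788,  0.14641378, -0.65151347],
       [-0.14660348,  0.01545867,  0.98907454, -0.73798465],
       [ 0.        ,  0.        ,  0.        ,  1.        ]])}
{'t': 0.1, 'q': array([-1.35608352e+00,  3.59417274e-01,  1.51134039e+00,  3.50317481e-05,
        1.27255430e+00, -1.15093377e-01]), 'qd': array([-1.05738504e-03, -8.39207180e-05, -3.90338183e-03,  1.31492140e-03,
        3.97676377e-04, -1.39190862e-03]), 'joint_torque': array([-1.28470314e-03, -5.28653276e+01, -2.79349440e+01, -2.98335563e-04,
        4.97502100e-03,  4.00800468e-05]), 'position': array([ 0.19424502, -0.56732439,  0.40394061]), 'tool_rot': array([ 9.86434750e-01,  1.64151588e-01, -2.60842445e-05, -8.59426476e-04]), 'wrist_force': array([-0.29844135, -0.12820187, -0.17296633]), 'moment': array([-0.01216867,  0.06799181, -0.00516574]), 'finger_gap': 0.9960676916884442}
```

View pics/scene0.png

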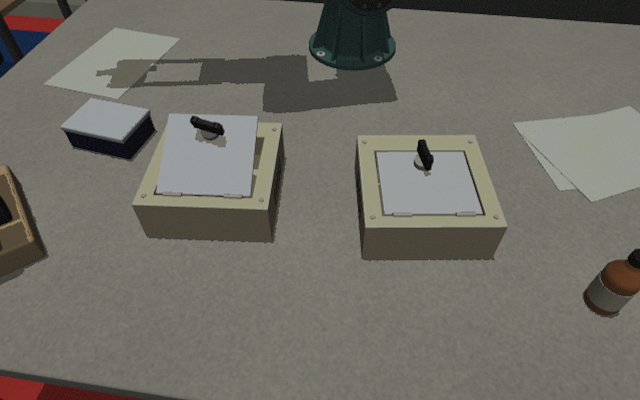

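View pics/top0.png

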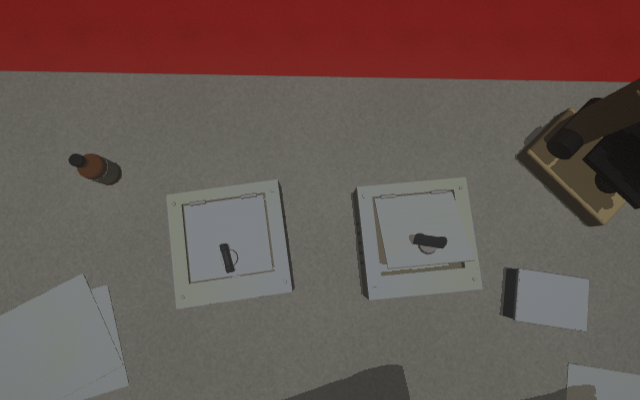

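The left box in the scene view (right in the top view) has its hatch ajar. Its top corners in the top view are about (357,186), (465,178), (481,289) and (369,299). The knob is near (429,241). Next I'll zoom in and measure.

```bash
cat > h.py <<'E'
import numpy as np, cv2
from bench import *
def cam(n):
    c=camera_info(n); f=200/np.tan(np.radians(c["vertical_fov"]/2)); E=np.array(c["extrinsics"])
    return f,c["cx"],c["cy"],E
def ray(n,u,v,c=None):
    f,cx,cy,E=c or cam(n); R=E[:3,:3]
    return -R.T@E[:3,3], R.T@np.array([(u-cx)/f,-(v-cy)/f,-1])
def plane(n,u,v,z,c=None):
    o,d=ray(n,u,v,c); return o+d*(z-o[2])/d[2]
def proj(n,p,c=None):
    f,cx,cy,E=c or cam(n); q=E[:3,:3]@np.asarray(p)+E[:3,3]
    return np.array([cx+f*q[0]/-q[2],cy-f*q[1]/-q[2]])
E
python3 - <<'E'
from h import *
for box in ([(357,186),(465,178),(481,289),(369,299)],[(167,195),(277,181),(291,292),(177,307)]):
    P=np.array([plane("top",*p,.085) for p in box]); print(P.round(4)); print(np.linalg.norm(P-np.roll(P,-1,0),axis=1), P.mean(0))
for p in [(157,0)]: pass
a=cv2.imread("pics/top0.png")[165:315,340:500]; b=cv2.imread("pics/scene0.png")[95:245,130:290]
cv2.imwrite("pics/z0.png",np.hstack([cv2.resize(a,None,fx=2.5,fy=2.5,interpolation=2),cv2.resize(b,None,fx=2.5,fy=2.5,interpolation=2)]))
E
```

```text
[[ 0.6751 -0.0697  0.085 ]
 [ 0.6943 -0.2864  0.085 ]
 [ 0.4773 -0.3074  0.085 ]
 [ 0.4568 -0.0918  0.085 ]]
[0.21753611 0.21797141 0.21658354 0.21936554] [ 0.57588592 -0.18883797  0.085     ]
[[0.6521 0.3037 0.085 ]
 [0.683  0.0891 0.085 ]
 [0.4685 0.0567 0.085 ]
 [0.4391 0.2703 0.085 ]]
[0.21685598 0.21691867 0.21560515 0.21557651] [0.56067028 0.17997332 0.085     ]
```

View pics/z0.png

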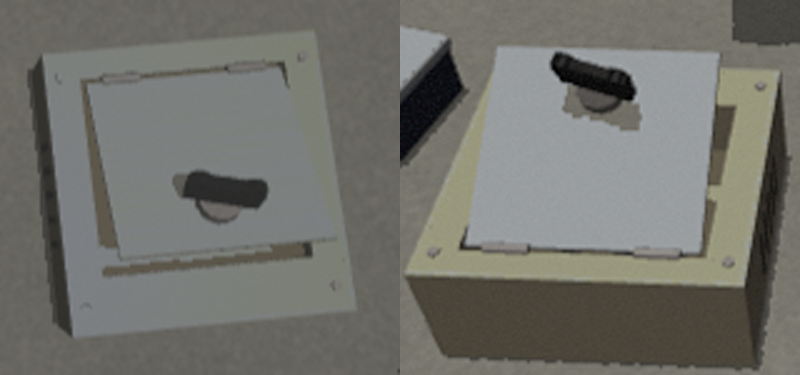

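```bash
cat >> h.py <<'E'
from scipy.spatial.transform import Rotation as Ro
def fit(P):  # corners back-left, back-right, front-right, front-left
    L=np.array([[.11,.11],[.11,-.11],[-.11,-.11],[-.11,.11]]); c=P[:,:2].mean(0); Q=P[:,:2]-c
    yaw=np.arctan2((L[:,0]*Q[:,1]-L[:,1]*Q[:,0]).sum(),(L*Q).sum()); return c,yaw
def down(a):  # tool down, jaw (tool y) along world heading a
    y=np.array([np.cos(a),np.sin(a),0]); z=np.array([0,0,-1.]); return Ro.from_matrix(np.c_[np.cross(y,z),y,z]).as_quat()
def w(c,yaw,x,y,z):
    return np.array([c[0]+x*np.cos(yaw)-y*np.sin(yaw),c[1]+x*np.sin(yaw)+y*np.cos(yaw),z])
E
python3 - <<'E'
from h import *
P=np.array([plane("top",*p,.085) for p in [(356.8,186.2),(466.4,177),(482.4,288.6),(369.2,299.8)]])
c,yaw=fit(P); print("top",c,yaw,np.linalg.norm(P-np.roll(P,-1,0),axis=1))
S=np.array([plane("scene",*p,.085) for p in [(133.2,205),(267.2,209.8),(282,123.4)]])
print("scene",S, np.linalg.norm(S[0]-S[1]),np.linalg.norm(S[1]-S[2]))
# scene centre from back-left? (diagonal) and yaw
print((S[0]+S[2])/2, [w(c,yaw,x,y,.085) for x,y in((.11,-.11),(.11,.11),(-.11,.11))])
# hatch angle: front edge in top view at mid of free corners; intersect with box xz plane
for u,v,y in((388,268.2,.08),(475.2,260.2,-.08)):
    o,d=ray("top",u,v); R=np.array([[np.cos(yaw),np.sin(yaw)],[-np.sin(yaw),np.cos(yaw)]])
    ob=np.r_[R@(o[:2]-c),o[2]]; db=np.r_[R@d[:2],d[2]]; s=(y-ob[1])/db[1]
    for z in (.12,.13,.14,.15,.16): 
        p=ob+db*(z-ob[2])/db[2]; print(p.round(3), np.hypot(.085-p[0],z-.085), np.arctan2(z-.085,.085-p[0]))
for yy in(.055,-.055):
  for a in(0,1,-1):
    p=w(c,yaw,-.025,yy,.4); print(yy,a,ik(p,down(yaw+np.pi/2*a)))
E
```

```text
top [ 0.57612868 -0.19024612] 0.10027973822273695 [0.22107059 0.21925769 0.21917291 0.22050716]
scene [[ 0.69969308 -0.28054142  0.085     ]
 [ 0.67715072 -0.06592794  0.085     ]
 [ 0.45961204 -0.08776582  0.085     ]] 0.21579413210342413 0.2186320419014396
[ 0.57965256 -0.18415362  0.085     ] [array([ 0.69658836, -0.28868121,  0.085     ]), array([ 0.67456377, -0.06978645,  0.085     ]), array([ 0.45566901, -0.09181103,  0.085     ])]
[-0.053  0.074  0.12 ] 0.14246911772849086 0.24820800376422736
[-0.053  0.076  0.13 ] 0.14479211565115652 0.3160245040198701
[-0.052  0.078  0.14 ] 0.14775834056833773 0.38140988477623433
[-0.052  0.079  0.15 ] 0.15132997345089164 0.4439666686545685
[-0.051  0.081  0.16 ] 0.1554652942818877 0.5034185411364104
[-0.053 -0.089  0.12 ] 0.1426008006042885 0.247973980371395
[-0.053 -0.085  0.13 ] 0.14491940612146534 0.3157373107386901
[-0.052 -0.081  0.14 ] 0.14788085449787336 0.38107765279622546
[-0.052 -0.076  0.15 ] 0.15144743940474198 0.44359778773521047
[-0.051 -0.072  0.16 ] 0.15557754849686256 0.5030212010131979
0.055 0 [-3.70418361e-01  3.10150531e-01  1.59732632e+00 -4.44089210e-16
  1.23411580e+00 -4.70698100e-01]
0.055 1 [-3.70418361e-01  3.10150531e-01  1.59732632e+00 -4.44089210e-16
  1.23411580e+00 -2.04149443e+00]
0.055 -1 [-3.70418361e-01  3.10150531e-01  1.59732632e+00 -4.44089210e-16
  1.23411580e+00  1.10009823e+00]
-0.055 0 [-5.31585913e-01  3.76105407e-01  1.49537104e+00 -4.44089210e-16
  1.27011621e+00 -6.31865651e-01]
-0.055 1 [-5.31585913e-01  3.76105407e-01  1.49537104e+00 -4.44089210e-16
  1.27011621e+00 -2.20266198e+00]
-0.055 -1 [-5.31585913e-01  3.76105407e-01  1.49537104e+00 -4.44089210e-16
  1.27011621e+00  9.38930675e-01]
```

Run:
```python
from h import *
c=np.array([.5775,-.1875]); yaw=.1003; T=.173
move_gripper(0.0,30)
q=down(yaw)
move_to(w(c,yaw,-.025,.055,.19+T+.04),q); s=state(); print(s["t"],s["wrist_force"])
print(move_linear(w(c,yaw,-.025,.055,.103+T),speed=.06,contact_N=25),state()["position"][2]-T,state()["wrist_force"])
print(move_linear(w(c,yaw,-.025,.055,.080+T),speed=.015,contact_N=18),state()["position"][2]-T,state()["wrist_force"])
s=state();print(s["t"],s["position"])
move_linear(w(c,yaw,-.03,.055,.13+T),speed=.1)
move_gripper(.45)
move_to(w(c,yaw,-.045,0,.42),q)
s=state();print(s["t"],s["position"],s["q"])
ci=cam("wrist"); np.save("wc.npy",np.r_[ci[:3],ci[3].ravel()])
im=get_image("wrist"); cv2.imwrite("pics/w1.png",im[:,:,::-1])
t=get_image("top"); cv2.imwrite("pics/t1.png",t[:,:,::-1])
```

```text
2.875 [ 0.42439534 -0.0847748  -0.87542392]
False 0.10313568431455578 [ 0.40009298 -0.120425    0.16537965]
True 0.08542340889581618 [-1.02770943  0.91351778  7.845996  ]
6.25 [ 0.54703803 -0.13529044  0.25842341]
7.8833 [ 0.53255511 -0.19222766  0.42052963] [-4.68479554e-01  2.95844504e-01  1.56421699e+00  2.53716553e-04
  1.28039500e+00 -5.68086709e-01]
```

View pics/w1.png

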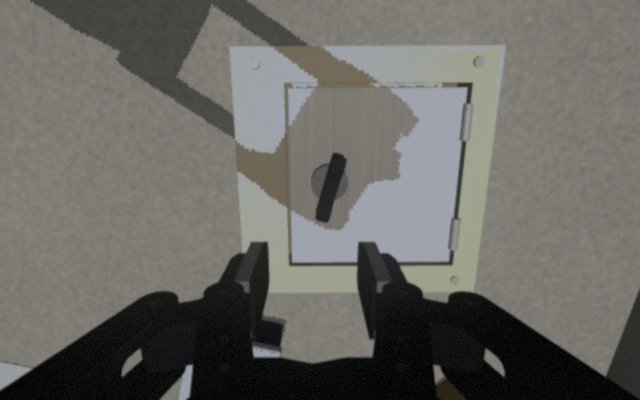

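The hatch now looks flush: the gap is even all round and the tip contact stopped at z = 0.0854. In the wrist view the box corners are near (231,46), (505,46) and (474,293), and the bar runs from (340,154) to (322,220). Next I'll measure the bar.

```bash
cat >> h.py <<'E'
def bar(img,roi,n,c=None,z=.121,thr=45):
    x0,y0,x1,y1=roi; m=(img[y0:y1,x0:x1].max(2)<thr).astype(np.uint8)
    k=cv2.findContours(m,cv2.RETR_EXTERNAL,cv2.CHAIN_APPROX_NONE)[0]; k=max(k,key=cv2.contourArea)
    b=cv2.boxPoints(cv2.minAreaRect(k))+[x0,y0]
    W=np.array([plane(n,u,v,z,c) for u,v in b]); e=[W[1]-W[0],W[2]-W[1]]; l=[np.linalg.norm(i) for i in e]
    d=e[int(np.argmax(l))]; return b,W.mean(0),np.arctan2(d[1],d[0]),l
E
python3 - <<'E'
from h import *
a=np.load("wc.npy"); C=(a[0],a[1],a[2],a[3:].reshape(4,4))
w1=cv2.imread("pics/w1.png");t1=cv2.imread("pics/t1.png")
for f in (40,55): print("w",bar(w1,(300,140,360,232),"wrist",C,thr=f))
P=np.array([plane("wrist",*p,.085,C) for p in[(231,46),(505,46),(474,293)]]) 
print(P,np.linalg.norm(P[0]-P[1]),np.linalg.norm(P[2]-P[1]), (P[0]+P[2])/2,np.arctan2(*(P[1]-P[0])[1::-1]))
print("boss", plane("wrist",329,181,.093,C))
print("exp",w(np.array([.5775,-.1875]),.1003,-.03,0,.12))
o=cv2.resize(t1[165:315,340:500],None,fx=3,fy=3,interpolation=2)
cv2.imwrite("pics/z1.png",o)
E
```

```text
w (array([[313.28826141, 217.27757263],
       [333.32384491, 153.1636982 ],
       [346.36299133, 157.23843384],
       [326.32740784, 221.35231018]]), array([ 0.5458668 , -0.18912383,  0.121     ]), np.float64(1.3837807501013837), [np.float64(0.05347272940131235), np.float64(0.010451213168009978)])
w (array([[313.45283508, 218.41508484],
       [332.39622879, 152.11320877],
       [347.45283127, 156.41509247],
       [328.50943756, 222.71696472]]), array([ 0.5463788 , -0.18924412,  0.121     ]), np.float64(1.4076576220227934), [np.float64(0.05493151197552695), np.float64(0.011965081489003021)])
[[ 0.45732958 -0.09001659  0.085     ]
 [ 0.6744332  -0.0679933   0.085     ]
 [ 0.69877596 -0.28732702  0.085     ]] 0.21821779831665808 0.22068043010036276 [ 0.57805277 -0.18867181  0.085     ] 0.10109556614727946
boss [ 0.5467777  -0.18976928  0.093     ]
exp [ 0.54765077 -0.19050396  0.12      ]
```

View pics/z1.png

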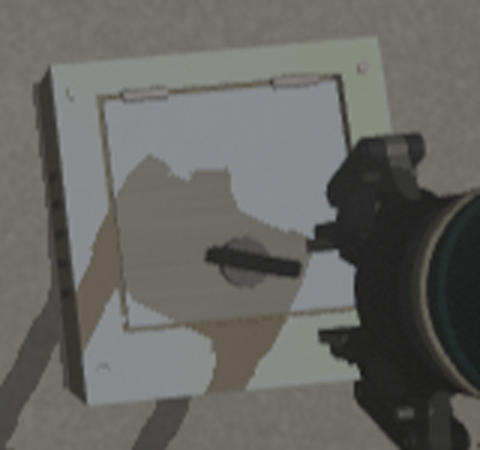

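The estimates agree: the axis is near (0.547,-0.190), the bar measures 54 × 11 mm, and the wing angle is about 0.28. Next I'll grip the bar and turn it.

Run:
```python
from h import *
p=np.array([.5468,-.1898]); h=1.395-np.pi/2; G=.155
def rep(k):
    s=state(); print(k,round(s["t"],2),s["position"].round(4),"F",s["wrist_force"].round(1),"M",s["moment"].round(2),"gap",round(s["finger_gap"],3),"q6",round(s["q"][5],3)); return s
move_to(np.r_[p,.160+G],down(h)); rep("above")
print(move_linear(np.r_[p,.085+.026+G],speed=.07,contact_N=8)); rep("down")
move_gripper(0.0,25); s=rep("grip")
if .05<s["finger_gap"]<.25:
    q=s["q"].copy(); q0=q[5]
    for d in (.3,.6,.9,1.15):
        q[5]=q0+d; move_joints(q); rep(d)
```

```text
above 8.48 [ 0.5466 -0.1892  0.3139] F [ 0.8 -0.3  0.5] M [-0.01  0.03 -0.01] gap 0.449 q6 -0.28
False
down 9.33 [ 0.547  -0.1899  0.2661] F [ 0.8 -0.1  0.9] M [ 0.   -0.05  0.01] gap 0.451 q6 -0.278
grip 9.59 [ 0.5471 -0.1899  0.2666] F [0.1 0.9 2.3] M [0.01 0.03 0.01] gap 0.334 q6 -0.278
```

Run:
```python
from h import *
pause(.2)
s=state(); print(s["t"],s["finger_gap"],s["wrist_force"])
cv2.imwrite("pics/w2.png",get_image("wrist")[:,:,::-1])
```

```text
9.7917 0.3363704891082577 [-0.40690311 -0.29959753  4.4795817 ]
```

View pics/w2.png

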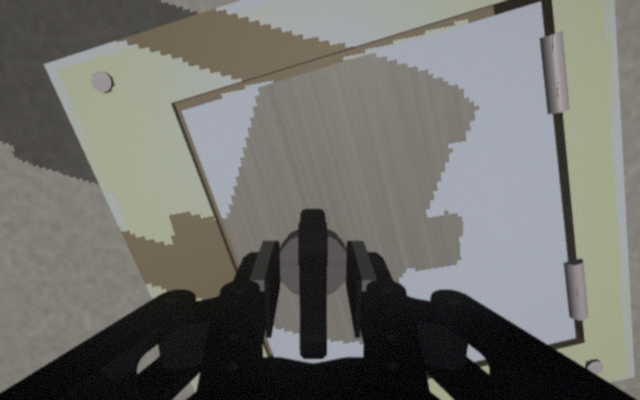

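The fingertips are clamping the round boss at about 32 mm, on either side of the centred bar. I'll open, raise so the tips clear the boss, and grip the bar.

Run:
```python
from h import *
p=np.array([.5468,-.1898]); G=.155
def rep(k):
    s=state(); print(k,round(s["t"],2),s["position"].round(4),"F",s["wrist_force"].round(1),"M",s["moment"].round(2),"gap",round(s["finger_gap"],3),"q6",round(s["q"][5],3)); return s
move_gripper(.45); rep("open")
move_linear(np.r_[p,.085+.030+G],speed=.03); rep("up")
move_gripper(0.0,25); s=rep("grip")
if .05<s["finger_gap"]<.2:
    q=s["q"].copy(); q0=q[5]
    for d in (.3,.6,.9,1.15):
        q[5]=q0+d; move_joints(q); rep(d)
```

```text
open 10.1 [ 0.5465 -0.1897  0.2656] F [ 0.6 -0.3  0.7] M [ 0.01 -0.02 -0.05] gap 0.452 q6 -0.278
up 10.38 [ 0.5469 -0.1898  0.2702] F [-0.   0.3 -0.5] M [-0.02 -0.01  0.01] gap 0.448 q6 -0.278
grip 10.74 [ 0.5471 -0.1898  0.2701] F [1.5 0.4 0.8] M [ 0.01 -0.13  0.08] gap 0.11 q6 -0.278
0.3 11.13 [ 0.5475 -0.19    0.2701] F [ 4.1 -0.  -3.6] M [-0.05 -0.44 -0.08] gap 0.11 q6 0.019
0.6 11.53 [ 0.5479 -0.1902  0.2701] F [ 4.9 -1.1 -5.3] M [-0.18 -0.73 -0.08] gap 0.108 q6 0.319
0.9 11.92 [ 0.5482 -0.1906  0.2702] F [ 5.7 -3.4 -5.7] M [-0.46 -0.88 -0.12] gap 0.108 q6 0.619
1.15 12.27 [ 0.5483 -0.191   0.2702] F [ 6.5 -5.2 -6.4] M [-0.67 -0.87 -0.01] gap 0.111 q6 0.869
```

Run:
```python
from h import *
p=np.array([.5487,-.1915]); G=.155
def rep(k):
    s=state(); print(k,round(s["t"],2),s["position"].round(4),"F",s["wrist_force"].round(1),"M",s["moment"].round(2),"gap",round(s["finger_gap"],3),"q6",round(s["q"][5],3)); return s
move_gripper(.4); rep("open")
move_linear(np.r_[p,.085+.0295+G],speed=.02); rep("moved")
move_gripper(0.0,25); s=rep("grip")
q=s["q"].copy(); q0=q[5]
for d in (.08,.13,.16,.19,.22,.25):
    q[5]=q0+d; move_joints(q); pause(.1); s=rep(d)
    if abs(s["moment"][2])>.6: break
```

```text
open 12.62 [ 0.5467 -0.1896  0.2701] F [-0.5  0.1 -1.1] M [ 0.01  0.07 -0.02] gap 0.402 q6 0.871
moved 12.89 [ 0.5488 -0.1916  0.2695] F [-0.4 -0.7  0.4] M [-0.04  0.    0.01] gap 0.398 q6 0.871
grip 13.22 [ 0.5487 -0.1916  0.2695] F [ 1.2 -0.8  0.1] M [-0.05  0.03  0.08] gap 0.11 q6 0.871
0.08 13.57 [ 0.5487 -0.1917  0.2695] F [ 0.8 -1.6 -0.5] M [-0.18 -0.03 -0.06] gap 0.114 q6 0.949
0.13 13.93 [ 0.5487 -0.1917  0.2695] F [ 0.2 -2.5 -1. ] M [-0.39 -0.01 -0.01] gap 0.11 q6 0.999
0.16 14.28 [ 0.5487 -0.1917  0.2696] F [-0.9 -3.2 -0.4] M [-0.46  0.07  0.37] gap 0.108 q6 1.03
0.19 14.62 [ 0.5487 -0.1917  0.2696] F [-1.1 -2.3 -1.2] M [-0.55 -0.01  0.84] gap 0.112 q6 1.06
```

The stop shows as a rising twist moment after about 1.3 rad of turn, as expected. I'll release, back off and check.

Run:
```python
from h import *
move_gripper(.45); s=state(); print(s["wrist_force"],s["moment"])
p=s["position"]; move_linear([p[0],p[1],.36],speed=.1)
move_to(w(np.array([.578,-.1887]),.101,-.045,0,.42),down(.1003)); s=state(); print(s["t"],s["wrist_force"])
C=cam("wrist"); im=get_image("wrist"); cv2.imwrite("pics/w3.png",im[:,:,::-1])
for t in(40,55):
    b=bar(im,(270,130,400,240),"wrist",C,thr=t); print(b, "wing",.101+np.pi/2-(b[2]%np.pi))
a=get_image("top"); cv2.imwrite("pics/t3.png",a[:,:,::-1]); sb=bar(a,(215,235,245,275),"top"); print("spare",sb)
print("spare0",bar(cv2.imread("pics/top0.png"),(215,235,245,275),"top"))
```

```text
[0.33126802 0.30482252 0.00466152] [0.00026206 0.06346614 0.04487031]
17.525 [-0.66607775 -0.1448091   0.059662  ]
(array([[298., 179.],
       [363., 179.],
       [363., 195.],
       [298., 195.]]), array([ 0.54648444, -0.18877997,  0.121     ]), np.float64(0.10074448184549804), [np.float64(0.05012728816415145), np.float64(0.012784267748094132)]) wing 1.5710518449493984
(array([[297.        , 195.99999237],
       [297.        , 177.99999237],
       [363.99998474, 177.99999237],
       [363.99998474, 195.99999237]]), array([ 0.54648563, -0.18879039,  0.121     ]), np.float64(0.1007446198150844), [np.float64(0.014373030411222789), np.float64(0.051629986079004694)]) wing 1.5710517069798122Traceback (most recent call last):
  File "<stdin>", line 8, in <module>
  File "h.py", line 24, in bar
    k=cv2.findContours(m,cv2.RETR_EXTERNAL,cv2.CHAIN_APPROX_NONE)[0]; k=max(k,key=cv2.contourArea)
                                                                        ~~~^^^^^^^^^^^^^^^^^^^^^^^
ValueError: max() iterable argument is empty
```

View pics/w3.png

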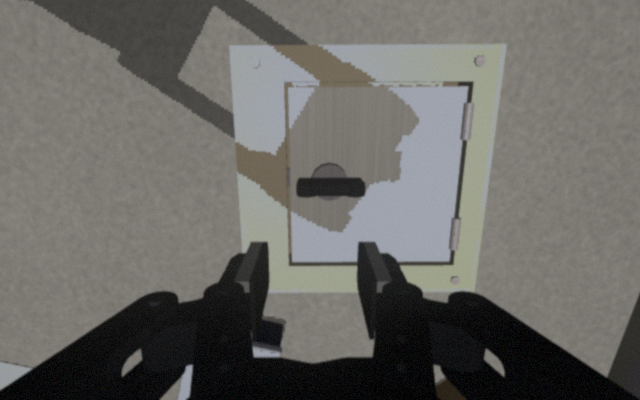

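The bar at (297–364, 187) lies along the box's x (wing about 1.57), and the panel edges are flush as before. I'll check that the spare knob is unchanged, then hand in.

Run:
```python
from h import *
a=cv2.imread("pics/top0.png"); b=cv2.imread("pics/t3.png")
for i in(a,b):
    print([x for x in bar(i,(215,235,245,275),"top",thr=90)[1:3]])
s=state(); print(s["t"],s["finger_gap"],s["wrist_force"]); close_job()
```

```text
[array([0.53372941, 0.16808711, 0.121     ]), np.float64(-2.8425059935328285)]
[array([0.53247438, 0.17352096, 0.121     ]), np.float64(-2.840246565093435)]
17.625 0.4523238563062871 [ 1.24882605 -0.38174139 -0.60281454]
the job is handed in; nothing more can be done
```

I pressed the ajar hatch shut on the robot's right-hand box, turned its wing knob clockwise to the stop and let go. I handed the job in at about 17.6 s.

**Last checks**
- **Hatch:** The press stopped on contact with the fingertips at z = 0.0854 m, against a flush height of 0.085 m. In the wrist picture afterwards the panel edges looked flush, unchanged from just after the press.
- **Wing knob:** The final wrist picture gives an angle of about 1.571 rad. The twist moment rose sharply at the stop, to 0.84 N m.
- **Robot clear:** The gripper was open and well above the box at hand-in, with about 1 N on the wrist.
- **Spare knob:** I never moved near it, and its bar angle is unchanged within 0.003 rad. The measured centre moved 5 mm between the two top pictures. That is probably shadow in the loose colour mask, but I did not look into it.

**What disagreed**
- **First grip:** It closed on the 32 mm round boss instead of the bar. I opened, raised the tool 4 mm and gripped the bar itself.
- **Regrip near the end:** The grip centre was about 2 mm off the knob axis, which built up a side load of up to 8 N. I opened and regripped on the corrected centre for the last part of the turn.
- **Camera offset:** The scene and top cameras placed the box about 4 mm apart. I used a compromise for the press and the wrist camera to locate the knob.

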